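# Try, free and hold up the lid of the trial-lens case

### The arm

A 6-joint arm with a two-finger parallel gripper is mounted at the origin on the work surface. World frame = base frame: x ahead of the robot, y to its left, z up, the work surface at z = 0. Lengths are in m, angles in rad, forces in N, time in s.
With the tool pointing down it reaches from about 0.275 to 0.75 m from the base axis. Payload 10.2 kg.
Tool frame: the origin (TCP) lies on the centre line of the jaws, within the pads' length; the fingertips stand env.tip_extent ahead of it and the grasp point (between the pads) lies 11 mm behind it (env.tip_extent is the distance from the TCP to the fingertips, in m); z points along the fingers, y is the direction in which the jaws open and shut (so a half turn about z gives the same grasp; the last joint's range is limited). The gripper opens to 85 mm and grips with 20 to 120 N. Pads are 22 mm wide; open, the fingers measure 114 mm over their backs; the gripper's body (76 mm by 85 mm) begins 54 mm behind the grasp point. The pads swing forward as they close: fully open they stand 13 mm farther back than shut.
Start: joints at [0.877, 0.313, 1.498, -0, 1.331, -0.223], TCP at [0.238, 0.468, 0.211] pointing down, gripper open.
Joint ranges: [-2.94, 2.94], [-0.97, 2.17], [0.19, 2.56], [-1.23, 4.37], [0.02, 3.11], [-2.88, 2.88]. Speed limits (rad/s): [2.39, 2.39, 3.01, 3.14, 3.14, 3.14].

### API

Orientations are given as a rotation vector (axis times angle).
In Python, from bench import env, viewer gives the robot as it stands.
- The arm moves only by the tool jog_arm, never from a script. Its argument "targets" is text: rows parted by semicolons, each of 5 numbers parted by spaces: the finger opening in cm, from 0 to 8.54, then the shift along the tool's x, y, z in cm, then the turn about the tool's z in rad. A call has 1 to 5 rows; each row is the pose to reach, as a shift and turn from the pose measured when the call began, along the tool's axes at that moment; what a row does not reach only later rows make up. A row lasts 1/8 s, in which the tool goes at most 62.5 mm and 10.7 degrees, less where a joint would pass 70% of its speed; a pose out of reach is approached as far as the arm can. A call with a gripper value outside its range is refused whole. The fingers move at their own pace and stop on an object; the grip force is fixed at half the most. Time passes only in rows, so rows that repeat a pose let the fingers close. It gives the time, the measured TCP pose, the force and the opening at its end, in the units of the state.
- env.get_state(): the state, without advancing time (a new reading comes with each control period).
- viewer.read_camera(name): name is "scene" or "top" or "wrist"; returns the picture (480x640x3 uint8, blue, green, red); there is no depth.
- viewer.camera_params(name): a dict with "K" (3x3 intrinsics, pixels), "xyz" and "orientation" of the camera in the world. Camera axes: x right, y up, looking along -z (the intrinsics and any distortion apply to the point x, -y, -z); pixel columns grow to the right and rows downward; lengths in m; the calibration is good to about 2 mm. A picture is of the moment at which its call begins: read the wrist's pose just before it. camera_params takes no time and is no camera call; for the wrist camera it gives the pose at the moment of the call.
- env.close_job(): hands the job in, once; it reports no verdict.
The state is a dict: "clock": time; "joint_positions": joint angles; "dq": joint speeds; "joint_torque": joint torques, N m; "tcp_pos": TCP position; "tcp_rot": TCP orientation; "contact_force": force on the tool from outside, world axes, zero at the start; "moment": the same for the moment, N m; "gripper_width": finger opening in m.
Only numpy, scipy, OpenCV 4.12 (cv2) and the standard library are available. Lean on these libraries where they do the work, as an engineer would, in place of code of your own. Each camera call takes 0.05 s, during which the arm holds its last target.

### The job

Lift the lid of the trial-lens case by its bar handle and hold it up. Tug the handle first, before touching the cam lever or the red bolt knob, to find out whether the lid is caught; only a caught lid needs releasing: flip the cam lever over to unlock the bolt, then slide the red knob all the way towards the lever. Finish with the lid held about half open (roughly 45 degrees), still, with the fingers still holding the bar handle, and do not disturb the eye-drop bottle, the jar or the occluder.

Things in the scene. Friction and masses are not known exactly. Their poses are not given: they have to be found in the camera images.
- case: dark wooden trial-lens case fixed to the desk, 290 (x) by 320 (y) by 80 high without lid; origin: centre of its underside, x away from the robot to the lid hinge, y left, z up. Its front 80 (x -150 to -70) is an aluminium deck, top at z 80, with the red bolt knob (right) and cam lever (left); the lid covers x -70 to 140.
- lid_angle (a joint): lid angle, rad: 0 shut, stop at 1.25. Dark wooden board 210 by 320 by 20 (top at z 100), 0.35 to 0.7 kg, hinged on its far edge; falls shut when let go. A bolt inside may or may not catch it, which cannot be seen: a caught lid rises about 0.05 rad (10 mm at the handle), then stops firmly; a free one goes on opening with 2 to 5 N at the handle.
- lid_handle (a point): steel bar on the lid, 12 in diameter, 120 long along the case's y, on posts at y -55 and +55; this point: mid-bar, 34 above the lid's top, 15 behind its front edge: case x -55, y 0, z 135 when shut. From the hinge it lies 195 forwards and 55 up, and tilts with the lid. Can be pinched from above across the bar, which may turn between the pads.
- lid: the lid with its bar handle; origin at the midpoint of the lid's hinge axis (axis along its y, parallel to the case's y; x and z as the case's when shut), at case x = 140, y = 0, z = 80
- bolt (a joint): slide of the bolt in m: 0 as found, 0.035 slid all the way along the case's +y (to the left, towards the cam lever). Sliding it fully always frees the lid. It takes about 3 N, stays where it is left, and will not move more than about 2 mm while the cam lever is locked.
- bolt_knob (a point): centre of the top of the red bolt knob, an upright cylinder 18 in diameter and 32 tall standing on the catch deck; at case x = -112, y = -70, z = 113 with the bolt at 0. It moves with the bolt.
- cam (a joint): angle of the cam lever in rad, swinging in the case's x-z plane: 0 leans 40 degrees towards the robot (bolt locked), 0.7 upright, 1.4 leans 40 degrees towards the lid; the bolt is free above 0.9. Starts between 0 and 0.2; stays where it is left; pushing the lever over takes about 2 N.
- cam_tip (a point): centre of the black ball, 22 in diameter, at the end of the steel cam lever (stick 10 thick), 55 from the pivot
- cam_pivot (a point): pivot of the cam lever, at case x = -112, y = 80, z = 94, between two steel cheeks 30 long in x, 30 apart over their outer faces in y, tops at z = 104; the pivot does not move
- drops: white eye-drop bottle, 34 in diameter, 75 tall, standing on the desk to the left of the case; origin at its base. Bystander.
- jar: glass jar with steel lid, 70 in diameter, 90 tall, standing on the desk to the right of the case; origin at its base. Bystander.
- occluder: black hand occluder lying flat on the desk to the right: disc 64 in diameter with a handle, 182 long, 6 thick; origin under the shaft, 60 from the disc's centre. Bystander.

How it is judged:
By the outcome, as a careful person would: the job done as asked, in the order asked, and still so for the second after the job is handed in, while the arm keeps its last pose, push and grip.
It also fails if it takes over 72 s, if anything falls off the work surface, if the arm or the gripper's body presses on something with over 40 N, if the wrist force passes 120 N, or if a joint passes its speed limit or range.

## Working session

There is one attempt and no reset: what is moved stays moved. The work goes in short steps, Python scripts to look and compute and a tool call to move; the robot and the scene stay as the last step left them, time stands still between calls to the robot, and variables do not carry over. Pictures are saved under pics/ and viewed, and the job is handed in when it is done.

Besides the shell and the picture viewer there is one more tool, called after "Emit:" as name(argument=value, ...), one argument or row to a line, values as JSON. jog_arm: Moves the arm, as the interface text tells. Its arguments: {"type":"object","properties":{"targets":{"type":"string"}},"required":["targets"]}

```bash
ls; mkdir -p pics; python3 - <<'E'
from bench import env, viewer
import cv2, numpy as np
s=env.get_state(); print(s); print(env.tip_extent)
for n in ["scene","top"]:
    p=viewer.camera_params(n); print(n,p)
    cv2.imwrite(f"pics/{n}0.png",viewer.read_camera(n))
print(viewer.camera_params("wrist"))
E
```

```text
pics
{'clock': 0.0, 'joint_positions': array([ 8.76618431e-01,  3.13443971e-01,  1.49847789e+00, -6.16205606e-06,
        1.33099863e+00, -2.23376372e-01]), 'dq': array([ 0.00100394,  0.00070609,  0.00062682,  0.00123758, -0.0001544 ,
        0.00074182]), 'joint_torque': array([-7.36104685e-04, -4.12264359e+01, -2.59744620e+01, -1.95996304e-04,
        4.15085728e-03,  6.29013769e-06]), 'tcp_pos': array([0.23794568, 0.46764649, 0.21052282]), 'tcp_rot': array([-7.32583911e-01, -3.05438390e+00,  1.87389852e-03]), 'contact_force': array([0.16990008, 0.2391298 , 0.59128795]), 'moment': array([-0.08199254,  0.02999409,  0.01452992]), 'gripper_width': 0.08538361673198361}
0.008
scene {'K': array([[522.15373691,   0.        , 323.00137968],
       [  0.        , 522.15373691, 234.87987463],
       [  0.        ,   0.        ,   1.        ]]), 'xyz': array([ 1.25894181, -0.22247252,  0.84794958]), 'orientation': array([0.65441513, 0.45510911, 1.17059494])}
top {'K': array([[514.05947214,   0.        , 319.03110136],
       [  0.        , 514.05947214, 237.51048327],
       [  0.        ,   0.        ,   1.        ]]), 'xyz': array([0.48639457, 0.0066674 , 1.01318089]), 'orientation': array([ 0.11686854, -0.08504914, -1.54359356])}
{'K': array([[398.69096636,   0.        , 315.16214679],
       [  0.        , 398.69096636, 236.32000826],
       [  0.        ,   0.        ,   1.        ]]), 'xyz': array([0.16694656, 0.50371054, 0.37305332]), 'orientation': array([-0.28267271, -0.17326539,  1.09091976])}
```

View pics/scene0.png

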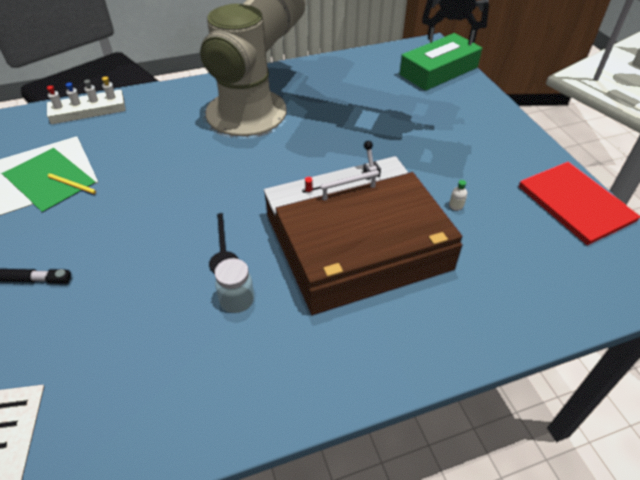

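View pics/top0.png

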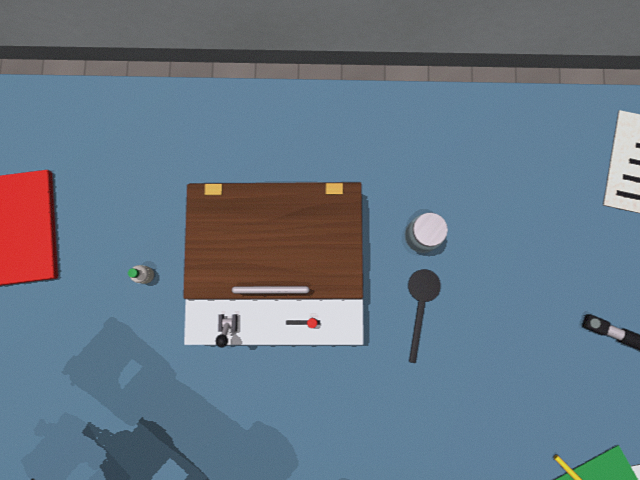

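The top view shows the case with its deck at x 185–363, y 298–346 px. The bar runs (233–309, 290), the red knob is at (313, 323), the cam ball at (222, 341), the drops at (140, 273), the jar at (430, 232) and the occluder at (424, 285). The case is nearly square to the world.

```bash
cat > h.py <<'E'
from bench import env, viewer
import cv2, numpy as np
from scipy.spatial.transform import Rotation as R
def ray(p,u,v):
    K=p["K"]; d=np.array([(u-K[0,2])/K[0,0],-(v-K[1,2])/K[1,1],-1.]); return p["xyz"],R.from_rotvec(p["orientation"]).as_matrix()@d
def onz(p,u,v,z):
    o,d=ray(p,u,v); return o+d*(z-o[2])/d[2]
def proj(p,X):
    c=R.from_rotvec(p["orientation"]).as_matrix().T@(np.asarray(X)-p["xyz"]); K=p["K"]
    return np.array([K[0,0]*c[0]/-c[2]+K[0,2],K[1,1]*c[1]/c[2]+K[1,2]])
def two(p1,a,p2,b):
    o1,d1=ray(p1,*a);o2,d2=ray(p2,*b)
    t=np.linalg.lstsq(np.c_[d1,-d2],o2-o1,rcond=None)[0]
    A=o1+d1*t[0];B=o2+d2*t[1]; return (A+B)/2,np.linalg.norm(A-B)
E
python3 - <<'E'
from h import *
p=viewer.camera_params("top"); q=viewer.camera_params("scene")
im=cv2.imread("pics/top0.png"); sc=cv2.imread("pics/scene0.png")
hsv=cv2.cvtColor(im,cv2.COLOR_BGR2HSV)
m=((hsv[...,1]<40)&(hsv[...,2]>150)).astype(np.uint8); m[:280]=0; m[360:]=0; m[:,:170]=0;m[:,380:]=0
bar=m.copy();bar[297:]=0
deck=m.copy();deck[:299]=0
c=max(cv2.findContours(deck,0,1)[0],key=cv2.contourArea); r=cv2.minAreaRect(c); print("deck",r)
bx=cv2.boxPoints(r); 
for b in bx: print(b,onz(p,*b,.08))
C=onz(p,*r[0],.08);print("deck centre",C)
ys,xs=np.nonzero(bar);print("bar",xs.min(),xs.max(),ys.min(),ys.max(), xs.mean(),ys.mean()); print(onz(p,(xs.min()+xs.max())/2,ys.mean(),.137))
rb=cv2.minAreaRect(np.c_[xs,ys].astype(np.float32)); print(rb, [onz(p,*b,.137) for b in cv2.boxPoints(rb)])
def red(i,roi):
    h=cv2.cvtColor(i,cv2.COLOR_BGR2HSV); mm=(((h[...,0]<8)|(h[...,0]>172))&(h[...,1]>150)&(h[...,2]>120)); k=np.zeros_like(mm); k[roi]=1; y,x=np.nonzero(mm&k); return x.mean(),y.mean(),x.min(),x.max(),y.min(),y.max()
a=red(im,np.s_[310:335,295:330]); b=red(sc,np.s_[170:200,295:325]); print("knob",a,b,onz(p,*a[:2],.113),two(p,a[:2],q,b[:2]))
def blk(i,roi):
    g=i.max(2)<50; k=np.zeros_like(g);k[roi]=1; y,x=np.nonzero(g&k); return x.mean(),y.mean(),x.min(),x.max(),y.min(),y.max(),len(x)
a=blk(im,np.s_[333:350,212:232]); b=blk(sc,np.s_[138:152,360:377]); print("ball",a,b,two(p,a[:2],q,b[:2]))
cv2.imwrite("pics/z0.png",np.hstack([cv2.resize(im[270:360,170:380],None,fx=1.9,fy=1.9*2),cv2.resize(sc[130:220,255:465],None,fx=1.9,fy=3.8)]))
E
```

```text
deck ((273.0, 321.5), (45.0, 178.0), 90.0)
[184. 299.] [0.48913928 0.2689341  0.08      ]
[362. 299.] [ 0.49745734 -0.05299834  0.08      ]
[362. 344.] [ 0.41791729 -0.05421255  0.08      ]
[184. 344.] [0.40918429 0.26412801 0.08      ]
deck centre [0.45321569 0.10594251 0.08      ]
bar 232 307 287 292 269.3568181818182 289.45681818181816
[0.50883277 0.10785792 0.137     ]
((269.5, 289.5), (5.0, 75.0), 90.0) [array([0.51136392, 0.17199269, 0.137     ]), array([0.51461027, 0.04421675, 0.137     ]), array([0.5061659 , 0.04397145, 0.137     ]), array([0.50290066, 0.17158688, 0.137     ])]
knob (np.float64(311.64383561643837), np.float64(322.6986301369863), np.int64(307), np.int64(316), np.int64(318), np.int64(327)) (np.float64(308.1034482758621), np.float64(179.68965517241378), np.int64(306), np.int64(311), np.int64(177), np.int64(182)) [0.45412642 0.03542664 0.113     ] (array([0.4539322 , 0.03477039, 0.11303434]), np.float64(0.0013671021471687137))
ball (np.float64(221.53846153846155), np.float64(340.4835164835165), np.int64(216), np.int64(226), np.int64(335), np.int64(346), 91) (np.float64(367.73809523809524), np.float64(145.0952380952381), np.int64(365), np.int64(371), np.int64(142), np.int64(149), 42) (array([0.42186235, 0.18350276, 0.14424284]), np.float64(0.0007519908506709807))
```

View pics/z0.png

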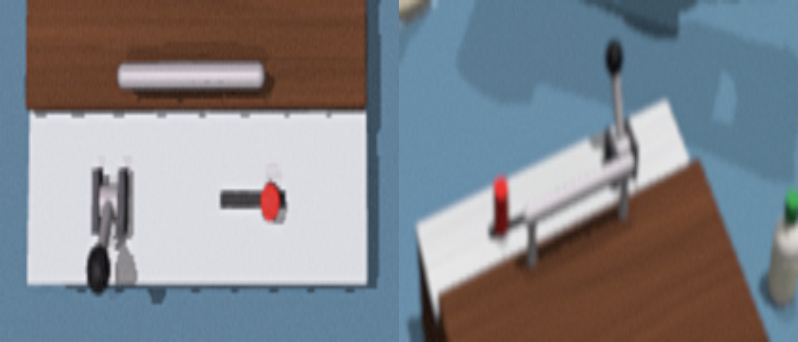

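Two views agree. Case origin is about (0.564, 0.108) with yaw about 0.026 rad. The handle is at (0.5085, 0.107), the knob at (0.454, 0.035, 0.113) as expected, and the ball at (0.422, 0.1835, 0.144), which puts the cam near 0.1. Next I'll work out the move over the handle.

```bash
cat >> h.py <<'E'
def rel(target,jawdir=None):
    s=env.get_state(); M=R.from_rotvec(s["tcp_rot"]).as_matrix()
    d=M.T@(np.asarray(target)-s["tcp_pos"])*100
    t=0
    if jawdir is not None:
        j=M.T@np.array([*jawdir,0.]); t=np.arctan2(-j[0],j[1]); t=(t+np.pi/2)%np.pi-np.pi/2
    print("t",round(s["clock"],2),"tcp",s["tcp_pos"].round(4),"F",s["contact_force"].round(1),"w",round(s["gripper_width"],4),"q6",s["joint_positions"][5].round(2)); print("-> shift cm",d.round(2),"turn",round(t,3)); print("tool axes\n",M.round(3))
E
python3 -c "
from h import *
rel((.5085,.107,.21),(1,.026))
rel((.5085,.107,.124),(1,.026))"
```

```text
t 0.1 tcp [0.238  0.4677 0.2106] F [-0.3  0.8  0.2] w 0.0852 q6 -0.22
-> shift cm [-40.47 -19.87   0.07] turn 1.074
tool axes
 [[-0.891  0.454 -0.001]
 [ 0.454  0.891 -0.001]
 [ 0.    -0.001 -1.   ]]
t 0.1 tcp [0.238  0.4677 0.2106] F [-0.3  0.8  0.2] w 0.0852 q6 -0.22
-> shift cm [-40.47 -19.86   8.67] turn 1.074
tool axes
 [[-0.891  0.454 -0.001]
 [ 0.454  0.891 -0.001]
 [ 0.    -0.001 -1.   ]]
```

Emit:
jog_arm(
  targets="5 -5 -2.5 -2 0.14; 5 -10 -5 -2 0.3; 5 -15 -7.5 -2 0.45; 5 -20 -10 -2 0.6; 5 -25 -12.5 -2 0.75",
)

```text
clock: 0.72
tcp_pos: [0.4048, 0.2413, 0.2305]
tcp_rot: [-1.807, -2.57, 0.002]
contact_force: [0.9, 0.7, 0.1]
gripper_width: 0.0498
```

```bash
python3 -c "
from h import *
rel((.5085,.107,.2),(1,.026))"
```

```text
t 0.72 tcp [0.4048 0.2413 0.2305] F [0.9 0.7 0.1] w 0.0498 q6 -0.06
-> shift cm [-16.14   5.22   3.06] turn 0.319
tool axes
 [[-0.338  0.941 -0.001]
 [ 0.941  0.338 -0.001]
 [-0.001 -0.001 -1.   ]]
```

Emit:
jog_arm(
  targets="5 -5.4 1.74 1 0.1; 5 -10.8 3.5 2 0.22; 5 -16.14 5.22 3 0.32; 5 -16.14 5.22 3 0.32; 5 -16.14 5.22 3 0.32",
)

```text
clock: 1.35
tcp_pos: [0.5082, 0.1073, 0.2004]
tcp_rot: [-2.192, -2.249, 0.003]
contact_force: [-0.7, 0.6, 0.7]
gripper_width: 0.05
```

```bash
python3 -c "
from h import *
rel((.5085,.107,.125),(1,.026))
p=viewer.camera_params('wrist'); im=viewer.read_camera('wrist'); cv2.imwrite('pics/w1.png',im)
for y in (.06,0,-.06):
  h=np.array([.5085-.026*y,.107+y,.135]); print(proj(p,h))
print(p)"
```

```text
t 1.35 tcp [0.5082 0.1073 0.2004] F [-0.7  0.6  0.7] w 0.05 q6 -0.04
-> shift cm [-0.03  0.05  7.54] turn -0.001
tool axes
 [[-0.025  1.    -0.002]
 [ 1.     0.025 -0.001]
 [-0.001 -0.002 -1.   ]]
[316.16347777 143.64310031]
[316.09048274 245.07066835]
[316.02793818 331.977157  ]
{'K': array([[398.69096636,   0.        , 315.16214679],
       [  0.        , 398.69096636, 236.32000826],
       [  0.        ,   0.        ,   1.        ]]), 'xyz': array([0.50616826, 0.18680305, 0.36277855]), 'orientation': array([-0.31517654, -0.00277617,  0.02594523])}
```

View pics/w1.png

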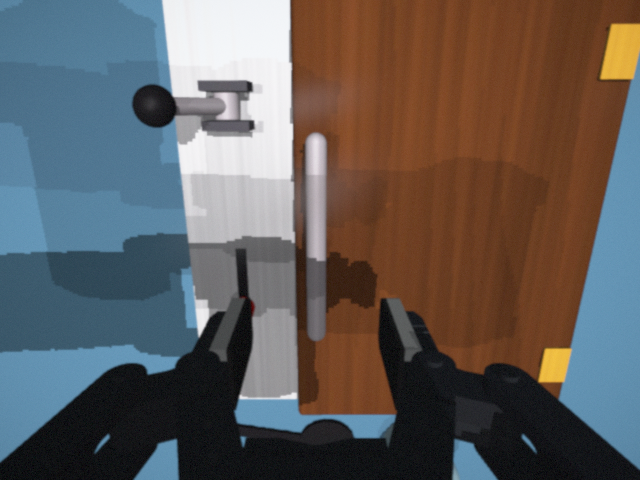

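The wrist view shows the bar at column 316, rows 135–340, as predicted, and centred between the fingers. I'll descend and pinch.

Emit:
jog_arm(
  targets="5 0 0.04 3 0; 5 0 0.04 5.5 0; 5 0 0.04 7 0; 5 0 0.04 7.5 0; 5 0 0.04 7.5 0",
)

```text
clock: 2.02
tcp_pos: [0.5085, 0.108, 0.1262]
tcp_rot: [2.191, 2.251, -0.001]
contact_force: [-0.4, -0.2, 0.3]
gripper_width: 0.0501
```

Emit:
jog_arm(
  targets="0 0 0 0 0; 0 0 0 0 0; 0 0 0 0 0; 0 0 0 0 0; 0 0 0 0 0",
)

```text
clock: 2.65
tcp_pos: [0.5085, 0.108, 0.1262]
tcp_rot: [2.191, 2.251, -0.001]
contact_force: [-0.9, 0.8, 1.1]
gripper_width: 0.0003
```

The fingers closed to 0.3 mm without catching the bar, so I need to look.

```bash
python3 -c "
from h import *
rel((.5085,.107,.125),(1,.026))
cv2.imwrite('pics/w2.png',viewer.read_camera('wrist'));cv2.imwrite('pics/s2.png',cv2.resize(viewer.read_camera('scene')[90:290,220:480],None,fx=3,fy=3))"
```

```text
t 2.65 tcp [0.5085 0.108  0.1262] F [-0.9  0.8  1.1] w 0.0003 q6 -0.04
-> shift cm [-0.1  -0.01  0.12] turn 0.001
tool axes
 [[-0.027  1.    -0.   ]
 [ 1.     0.027 -0.001]
 [-0.001 -0.    -1.   ]]
```

View pics/w2.png

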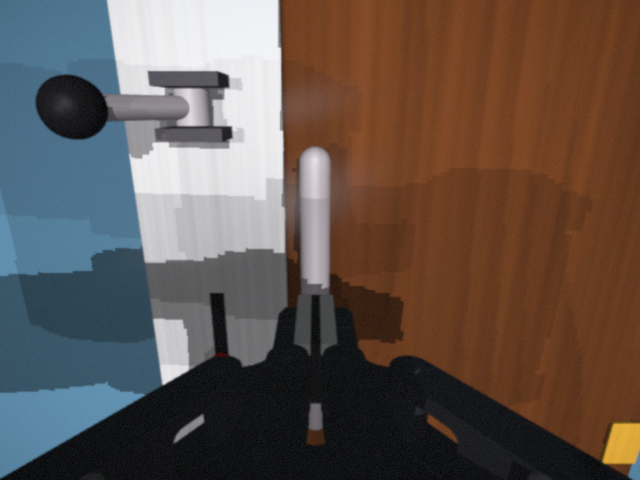

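View pics/s2.png

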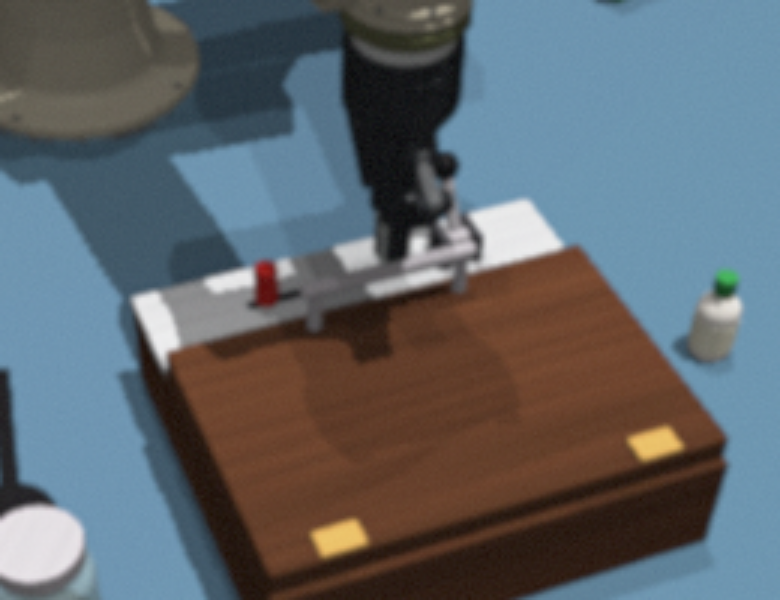

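```bash
python3 -c "
from h import *
p=viewer.camera_params('scene'); w=viewer.camera_params('wrist'); t=viewer.camera_params('top')
for z in (.118,.126,.135,.141,.15):
  for nm,c in (('scene',p),('wrist',w),('top',t)): print(z,nm,proj(c,(.5085,.108,z)).round(1),'zoom' if c is p else '',((proj(c,(.5085,.108,z))-[220,90])*3).round(0))
for y in (-.06,0,.06): print('bar',((proj(p,(.5085-.026*y,.107+y,.135))-[220,90])*3).round(0),proj(w,(.5085-.026*y,.107+y,.135)))
cv2.imwrite('pics/t2.png',cv2.resize(viewer.read_camera('top')[260:360,180:370],None,fx=4,fy=4))
sc=viewer.read_camera('scene'); cv2.imwrite('pics/s3.png',cv2.resize(sc[130:200,300:400],None,fx=8,fy=8,interpolation=cv2.INTER_CUBIC))
"
```

```text
0.118 scene [349.9 186.5] zoom [390. 290.]
0.118 wrist [315.4 284.7]  [286. 584.]
0.118 top [270.7 290. ]  [152. 600.]
0.126 scene [350.1 183.7] zoom [390. 281.]
0.126 wrist [315.4 292.3]  [286. 607.]
0.126 top [270.1 289.8]  [150. 599.]
0.135 scene [350.2 180.4] zoom [391. 271.]
0.135 wrist [315.4 301.7]  [286. 635.]
0.135 top [269.5 289.7]  [149. 599.]
0.141 scene [350.4 178.2] zoom [391. 265.]
0.141 wrist [315.4 308.4]  [286. 655.]
0.141 top [269.1 289.6]  [147. 599.]
0.15 scene [350.6 174.8] zoom [392. 254.]
0.15 wrist [315.4 319.5]  [286. 688.]
0.15 top [268.5 289.4]  [146. 598.]
bar [308. 292.] [315.15441603 417.14862474]
bar [389. 271.] [315.34148377 303.7481897 ]
bar [468. 251.] [315.57425975 162.63942207]
```

View pics/t2.png

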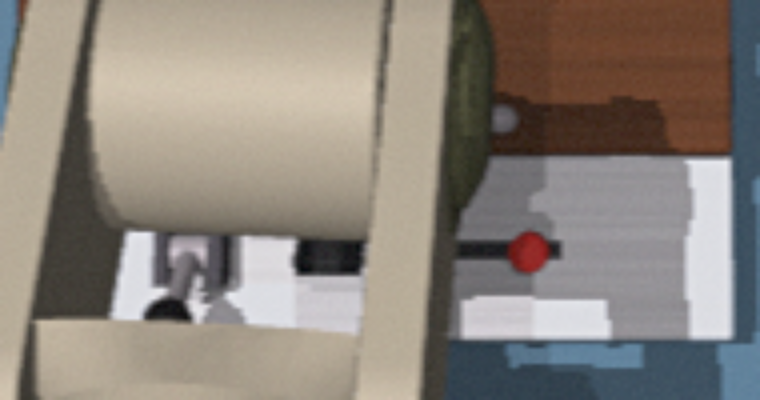

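View pics/s3.png

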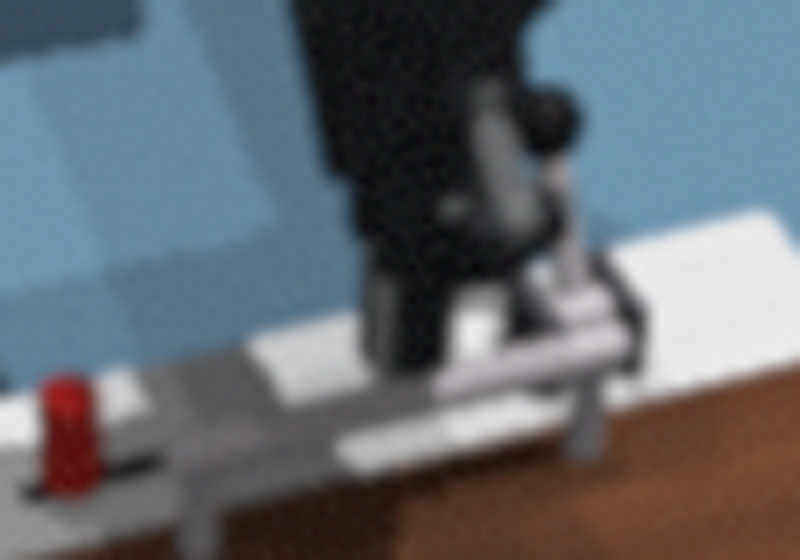

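The scene view shows the closed fingertips ending at the bar's top edge, (350.6, 177), without covering the bar. That puts the tips near z 0.144, above the bar and higher than the TCP suggests. I'll open here and check the tip height.

Emit:
jog_arm(
  targets="4 0 0 0 0; 4 0 0 0 0; 4 0 0 0 0; 4 0 0 0 0",
)

```text
clock: 3.35
tcp_pos: [0.5085, 0.108, 0.1262]
tcp_rot: [2.191, 2.251, -0.001]
contact_force: [0.6, -0.1, 0.2]
gripper_width: 0.04
```

```bash
python3 -c "
from h import *
rel((.5085,.107,.125),(1,.026))
w=viewer.read_camera('wrist')
sc=viewer.read_camera('scene'); a=cv2.resize(sc[130:200,300:400],(500,350),interpolation=cv2.INTER_CUBIC)
cv2.imwrite('pics/c4.png',np.hstack([cv2.resize(w,(300,350)),a]))
p=viewer.camera_params('scene')
for dx in (.02,-.02):
  for z in (.105,.118,.131,.144): print(dx,z,(proj(p,(.5085+dx,.108,z))-[300,130])*5+[300,0])
"
```

```text
t 3.35 tcp [0.5085 0.108  0.1262] F [ 0.6 -0.1  0.2] w 0.04 q6 -0.04
-> shift cm [-0.1  -0.01  0.12] turn 0.001
tool axes
 [[-0.027  1.    -0.   ]
 [ 1.     0.027 -0.001]
 [-0.001 -0.    -1.   ]]
0.02 0.105 [565.71995968 336.40748952]
0.02 0.118 [567.22587425 313.31700172]
0.02 0.131 [568.75858922 289.81557791]
0.02 0.144 [570.31882648 265.89214959]
-0.02 0.105 [530.88636282 275.94989074]
-0.02 0.118 [532.05723736 252.87427626]
-0.02 0.131 [533.248462  229.3976014]
-0.02 0.144 [534.46057195 205.50931872]
```

View pics/c4.png

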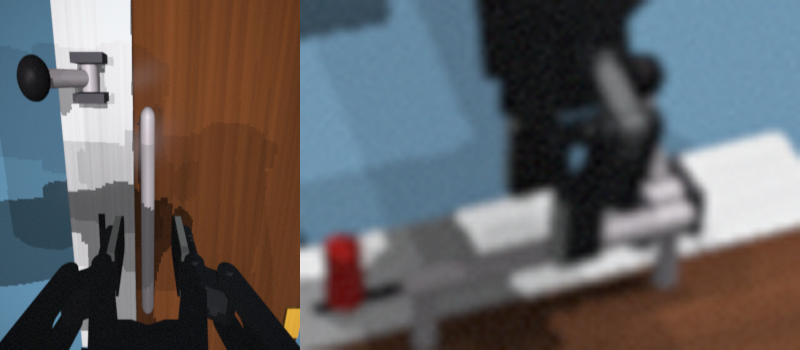

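With the fingers 40 mm open, the far fingertip sits at (575, 260) in the crop, about z 0.146. The real tips are therefore about 25 mm higher than the TCP reading implies. I'll descend in small steps, watching the force and the pictures.

Emit:
jog_arm(
  targets="4 -0.1 0 0.5 0; 4 -0.1 0 1 0; 4 -0.1 0 1.5 0; 4 -0.1 0 2 0; 4 -0.1 0 2 0",
)

```text
clock: 4.08
tcp_pos: [0.5083, 0.107, 0.1057]
tcp_rot: [-2.191, -2.251, 0.002]
contact_force: [-0.3, 0.4, -0.3]
gripper_width: 0.0399
```

```bash
cat > look.py <<'E'
from h import *
import sys
rel((.5085,.107,.125),(1,.026))
w=viewer.read_camera('wrist')
sc=viewer.read_camera('scene'); a=cv2.resize(sc[130:200,300:400],(500,350),interpolation=cv2.INTER_CUBIC)
cv2.imwrite(f'pics/{sys.argv[1]}.png',np.hstack([cv2.resize(w,(300,350)),a]))
E
python3 look.py c5
```

```text
t 4.08 tcp [0.5083 0.107  0.1057] F [-0.3  0.4 -0.3] w 0.0399 q6 -0.04
-> shift cm [-0.    0.02 -1.93] turn 0.001
tool axes
 [[-0.027  1.    -0.001]
 [ 1.     0.027 -0.001]
 [-0.001 -0.001 -1.   ]]
```

View pics/c5.png

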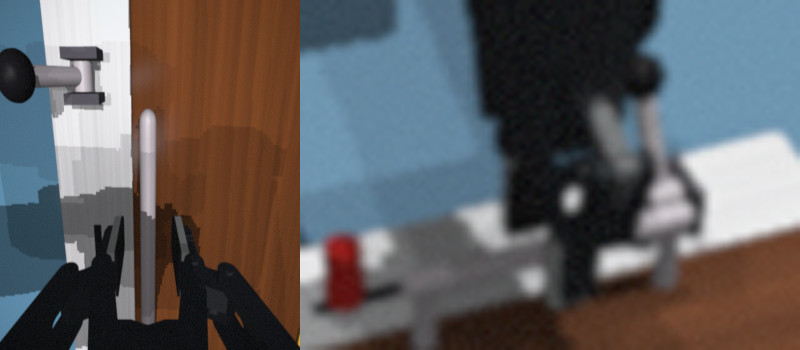

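The pads now straddle the bar, with the far tip at (575, 300), about z 0.126. I'll go 3 mm deeper and close.

Emit:
jog_arm(
  targets="4 0 0 0.3 0; 0 0 0 0.3 0; 0 0 0 0.3 0; 0 0 0 0.3 0; 0 0 0 0.3 0",
)

```text
clock: 4.8
tcp_pos: [0.5084, 0.107, 0.1034]
tcp_rot: [2.191, 2.251, -0.002]
contact_force: [-4.4, -0.7, 5.0]
gripper_width: 0.0095
```

```bash
python3 look.py c6
```

```text
t 4.8 tcp [0.5084 0.107  0.1034] F [-4.4 -0.7  5. ] w 0.0095 q6 -0.04
-> shift cm [-0.    0.01 -2.16] turn 0.001
tool axes
 [[-0.027  1.    -0.001]
 [ 1.     0.027 -0.001]
 [-0.001 -0.001 -1.   ]]
```

View pics/c6.png

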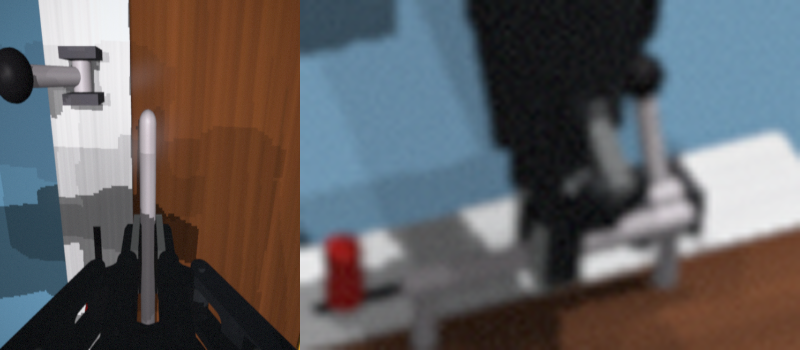

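The width of 9.5 mm, less than the 12 mm bar, and the +5 N upward push suggest the tips hold only the upper half of the bar. I'll reopen, go deeper and close again.

Emit:
jog_arm(
  targets="4 0 0 0 0; 4 0 0 0 0; 4 0 0 0.3 0; 4 0 0 0.6 0; 4 0 0 0.6 0",
)

```text
clock: 5.52
tcp_pos: [0.5082, 0.107, 0.097]
tcp_rot: [-2.191, -2.251, 0.002]
contact_force: [0.7, 0.4, -0.3]
gripper_width: 0.0402
```

Emit:
jog_arm(
  targets="0 0 0 0 0; 0 0 0 0 0; 0 0 0 0 0; 0 0 0 0 0; 0 0 0 0 0",
)

```text
clock: 6.15
tcp_pos: [0.5083, 0.107, 0.0971]
tcp_rot: [-2.191, -2.251, 0.002]
contact_force: [-0.9, -0.1, 2.5]
gripper_width: 0.0099
```

```bash
sed -i 's/sc\[130:200,300:400\],(500,350)/sc[140:200,320:380],(500,500)/; s/(300,350)/(300,500)/' look.py; python3 look.py c7
```

```text
t 6.15 tcp [0.5083 0.107  0.0971] F [-0.9 -0.1  2.5] w 0.0099 q6 -0.04
-> shift cm [-0.    0.01 -2.79] turn 0.001
tool axes
 [[-0.027  1.    -0.001]
 [ 1.     0.027 -0.001]
 [-0.001 -0.001 -1.   ]]
```

View pics/c7.png

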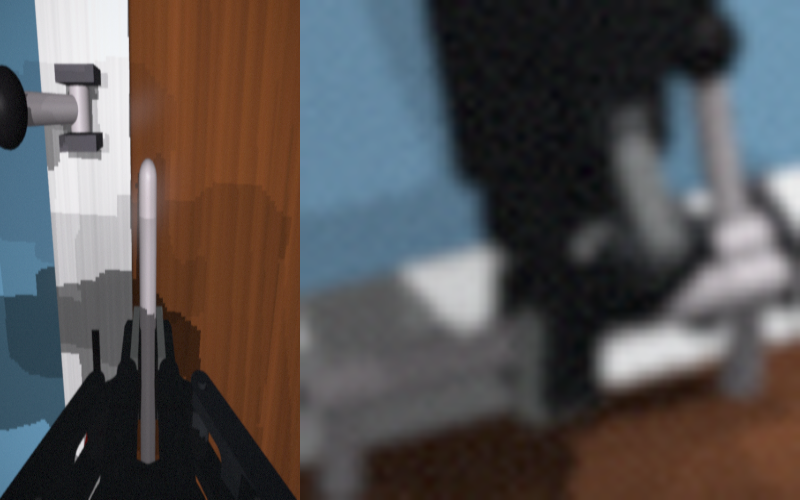

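The grip now sits below the bar, with the fingertips clearly under it at about (353, 189). Now the gentle tug.

Emit:
jog_arm(
  targets="0 0 0.05 -0.2 0; 0 0 0.1 -0.4 0; 0 0 0.16 -0.6 0; 0 0 0.22 -0.8 0; 0 0 0.22 -0.8 0",
)

```text
clock: 6.88
tcp_pos: [0.5107, 0.107, 0.1052]
tcp_rot: [2.191, 2.251, -0.001]
contact_force: [3.0, 1.2, -4.2]
gripper_width: 0.0098
```

Emit:
jog_arm(
  targets="0 0 0.05 -0.15 0; 0 0 0.09 -0.3 0; 0 0 0.13 -0.45 0; 0 0 0.13 -0.45 0",
)

```text
clock: 7.38
tcp_pos: [0.5116, 0.1071, 0.1083]
tcp_rot: [-2.19, -2.25, 0.003]
contact_force: [7.3, 1.0, -18.1]
gripper_width: 0.0099
```

The force jumped from 4 to 18 N at about 11 mm of rise, where a free lid would need 2–5 N and keep opening. The lid is caught. I'll lower it, release the bar and go up.

Emit:
jog_arm(
  targets="0 0 -0.12 0.4 0; 0 0 -0.26 0.8 0; 0 0 -0.33 1.1 0; 4 0 -0.33 1.1 0; 4 0 -0.33 1.1 0",
)

```text
clock: 8.0
tcp_pos: [0.5082, 0.107, 0.0977]
tcp_rot: [-2.19, -2.25, 0.003]
contact_force: [0.7, 0.2, 0.3]
gripper_width: 0.04
```

Emit:
jog_arm(
  targets="4 0 0 0 0; 4 0 0 -2 0; 4 0 0 -6 0; 4 0 0 -10 0; 4 0 0 -10 0",
)

```text
clock: 8.62
tcp_pos: [0.5096, 0.1071, 0.2005]
tcp_rot: [2.189, 2.249, 0.003]
contact_force: [0.1, -0.6, -0.6]
gripper_width: 0.0401
```

```bash
python3 - <<'E'
from h import *
p=viewer.camera_params("top"); q=viewer.camera_params("scene")
rel((.40,.184,.20),(1,.026))
cv2.imwrite("pics/t8.png",viewer.read_camera("top"))
w=viewer.camera_params("wrist"); im=viewer.read_camera("wrist"); cv2.imwrite("pics/w8.png",im)
sc=viewer.read_camera("scene"); cv2.imwrite("pics/s8.png",cv2.resize(sc[100:220,260:420],None,fx=5,fy=5))
E
```

```text
t 8.62 tcp [0.5096 0.1071 0.2005] F [ 0.1 -0.6 -0.6] w 0.0401 q6 -0.04
-> shift cm [ 7.980e+00 -1.075e+01  1.000e-02] turn 0.001
tool axes
 [[-0.027  1.     0.003]
 [ 1.     0.027 -0.001]
 [-0.001  0.003 -1.   ]]
```

View pics/w8.png

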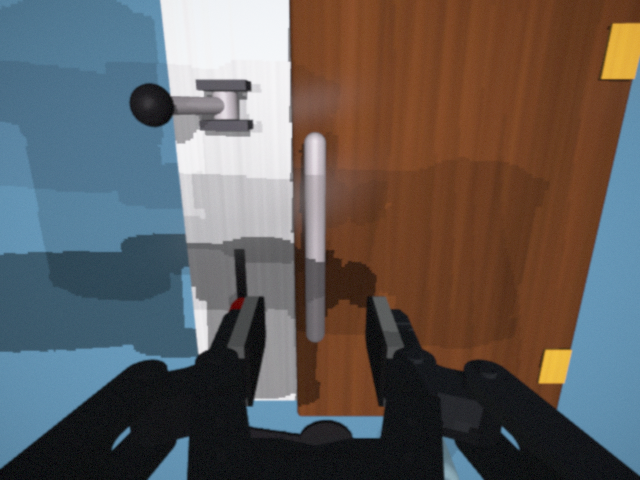

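View pics/s8.png

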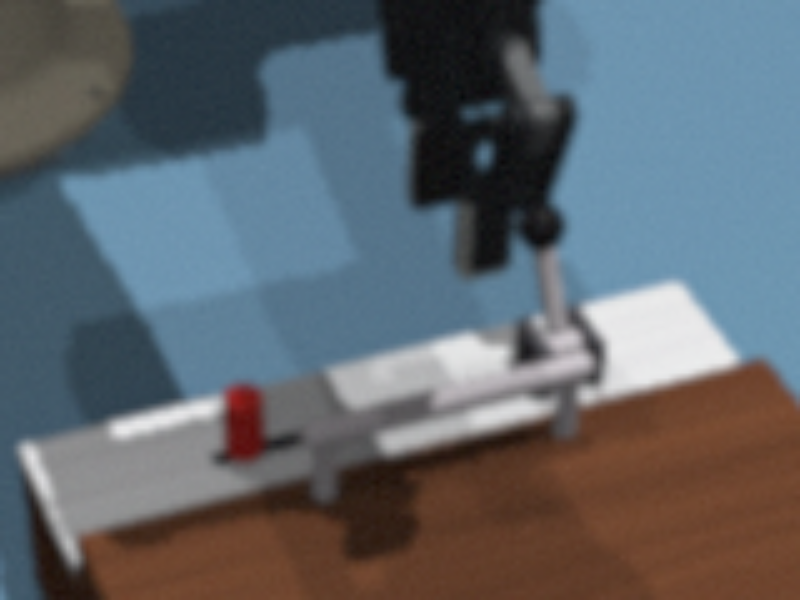

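The ball is still towards the robot at (152, 105) in the wrist view and the lid is shut. The fingertips (scene crop, (485, 272)) stand clearly above the lever. I'll close, move to the robot side of the ball and descend in steps.

Emit:
jog_arm(
  targets="0 2.7 -4.6 0 0; 0 5.4 -9.2 0 0; 0 8.1 -13.75 0 0; 0 8.1 -13.75 0 0; 0 8.1 -13.75 0 0",
)

```text
clock: 9.4
tcp_pos: [0.3684, 0.1841, 0.1967]
tcp_rot: [-2.189, -2.249, 0.007]
contact_force: [-0.8, 0.2, 0.1]
gripper_width: -0.0
```

Emit:
jog_arm(
  targets="0 0 0 3 0; 0 0 0 6 0; 0 0 0 9 0; 0 0 0 9 0",
)

```text
clock: 9.9
tcp_pos: [0.3674, 0.1833, 0.105]
tcp_rot: [-2.189, -2.246, 0.013]
contact_force: [-0.4, 1.0, 1.0]
gripper_width: 0.0001
```

```bash
python3 - <<'E'
from h import *
q=viewer.camera_params("scene")
rel((.452,.184,.11),(1,.026))
im=viewer.read_camera("wrist"); cv2.imwrite("pics/w9.png",im)
sc=viewer.read_camera("scene"); cv2.imwrite("pics/s9.png",cv2.resize(sc[100:220,300:460],None,fx=5,fy=5))
E
```

```text
t 9.9 tcp [0.3674 0.1833 0.105 ] F [-0.4  1.   1. ] w 0.0001 q6 0.15
-> shift cm [-0.15  8.45 -0.58] turn -0.0
tool axes
 [[-0.026  1.    -0.01 ]
 [ 1.     0.026 -0.002]
 [-0.002 -0.01  -1.   ]]
```

View pics/w9.png

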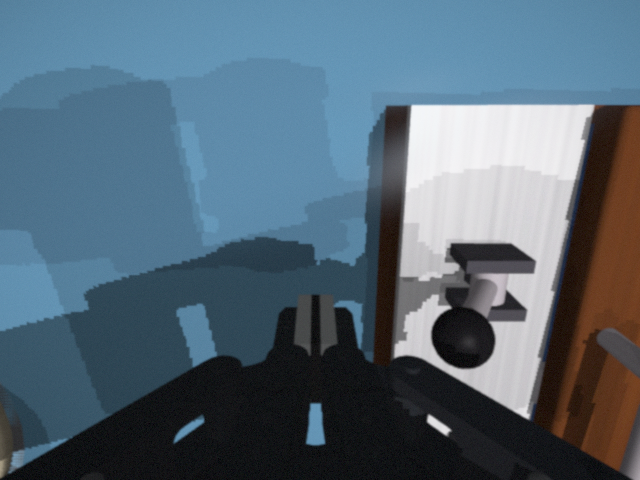

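View pics/s9.png

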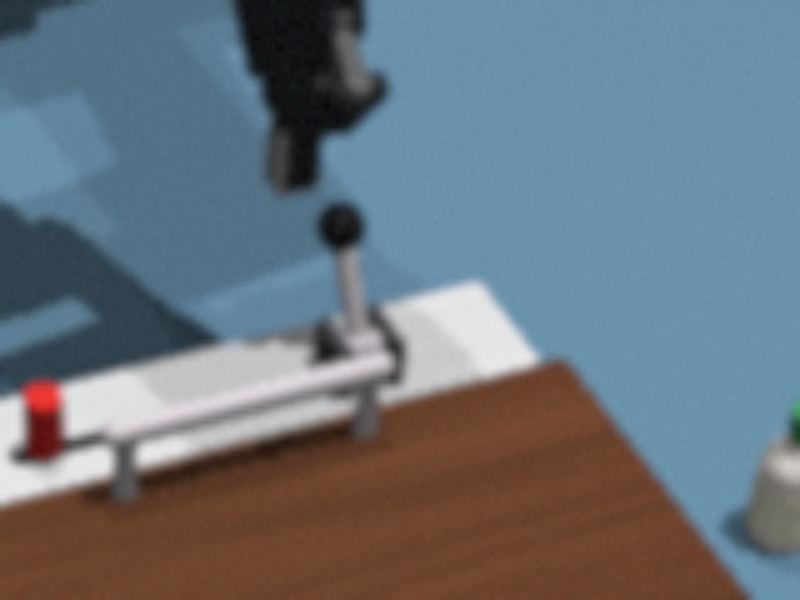

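```bash
python3 - <<'E'
from h import *
q=viewer.camera_params("scene"); w=viewer.camera_params("wrist")
b,e=two(q,(300+342/5,100+225/5),w,(463,337)); print("ball",b,e)
for z in (.095,.105,.115,.125,.135): print(z,proj(q,(.3674,.1833,z)),proj(w,(.3674,.1833,z)), proj(w,(.3674,.1943,z)))
print("obs 358.6,137.6")
E
```

```text
ball [0.42187542 0.18517048 0.14381718] 0.000936027680961506
0.095 [357.26816682 148.57076061] [312.70620301 282.11578979] [313.28552077 260.70457708]
0.105 [357.49986839 145.10597561] [312.47759256 291.34034113] [313.08349198 268.96156116]
0.115 [357.7343925  141.59898325] [312.2236739  301.58609225] [312.85864436 278.15115841]
0.125 [357.97179104 138.04900757] [311.93999817 313.03255681] [312.60688049 288.44083191]
0.135 [358.21211719 134.45525347] [311.62100888 325.90394225] [312.32305949 300.04069096]
obs 358.6,137.6
```

The tip is at z ≈ 0.127, consistent with the 22 mm offset, and lined up in y with the ball at (0.422, 0.185, 0.144). I'll push the lever over.

Emit:
jog_arm(
  targets="0 -0.1 2 0 0; 0 -0.1 3 0 0; 0 -0.1 4 0 0; 0 -0.1 5 0 0; 0 -0.1 5 0 0",
)

```text
clock: 10.62
tcp_pos: [0.4195, 0.1841, 0.107]
tcp_rot: [-2.191, -2.249, 0.005]
contact_force: [-0.7, -0.7, -0.2]
gripper_width: 0.0001
```

Emit:
jog_arm(
  targets="0 0 1 0 0; 0 0 2 0 0; 0 0 3 0 0; 0 0 3.4 0 0; 0 0 3.4 0 0",
)

```text
clock: 11.25
tcp_pos: [0.4539, 0.185, 0.1068]
tcp_rot: [-2.191, -2.249, 0.005]
contact_force: [-0.1, -0.2, -0.3]
gripper_width: 0.0003
```

```bash
python3 - <<'E'
from h import *
rel((.452,.184,.11),(1,.026))
im=viewer.read_camera("wrist"); cv2.imwrite("pics/w10.png",im)
sc=viewer.read_camera("scene"); cv2.imwrite("pics/s10.png",cv2.resize(sc[100:220,300:460],None,fx=5,fy=5))
E
```

```text
t 11.25 tcp [0.4539 0.185  0.1068] F [-0.1 -0.2 -0.3] w 0.0003 q6 0.12
-> shift cm [-0.09 -0.19 -0.32] turn -0.0
tool axes
 [[-0.026  1.    -0.004]
 [ 1.     0.026 -0.001]
 [-0.001 -0.004 -1.   ]]
```

View pics/w10.png

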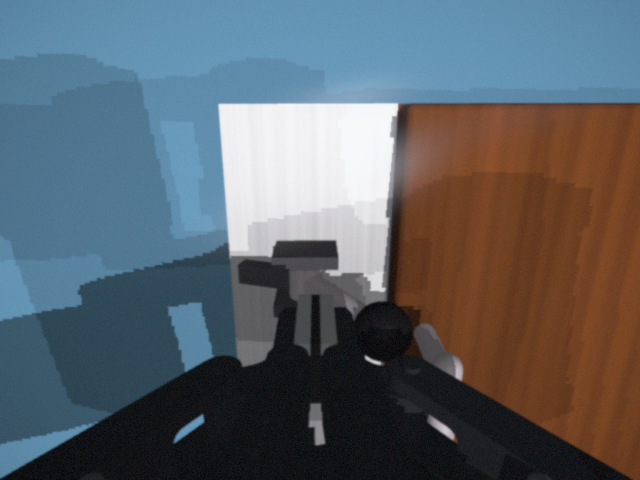

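View pics/s10.png

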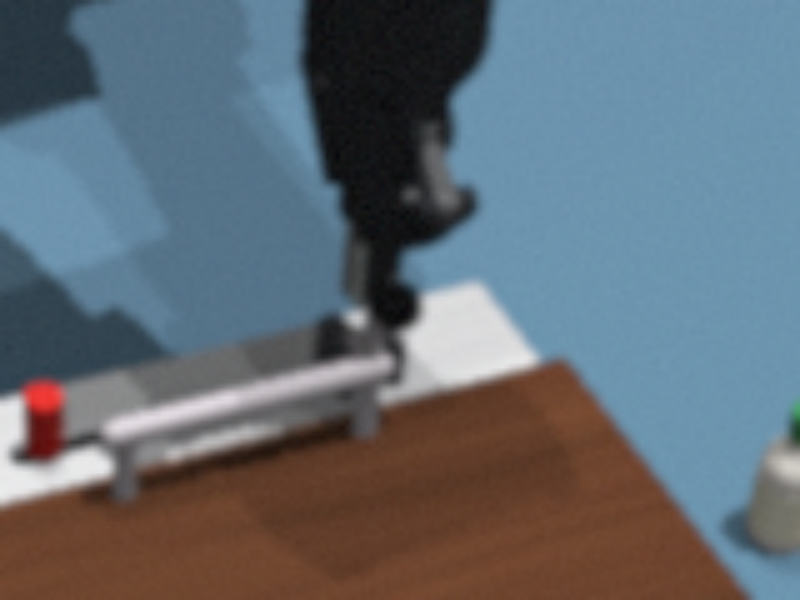

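```bash
python3 - <<'E'
from h import *
q=viewer.camera_params("scene"); w=viewer.camera_params("wrist")
b,e=two(q,(379.6,160.6),w,(385,332)); print("ball",b,e)
d=b-np.array([.450,.185,.094]); print(d, "cam", .698+np.arctan2(d[0],d[2]))
E
```

```text
ball [0.47860776 0.18709327 0.14294755] 0.0010470901763261846
[0.02860776 0.00209327 0.04894755] cam 1.226912761200653
```

The cam is at about 1.23 rad, past the 0.9 threshold. I'll nudge it 5 mm further, then rise and back off.

Emit:
jog_arm(
  targets="0 0 0.3 0 0; 0 0 0.5 0 0; 0 0 0 0 0; 0 0 -1 -4 0; 0 0 -1 -8 0",
)

```text
clock: 11.98
tcp_pos: [0.4433, 0.1849, 0.1883]
tcp_rot: [-2.191, -2.249, 0.004]
contact_force: [0.1, 0.2, 0.6]
gripper_width: -0.0
```

```bash
python3 - <<'E'
from h import *
rel((.455,.0,.2),(1,.026))
rel((.455,.0,.2),(-.026,1))
E
```

```text
t 11.97 tcp [0.4433 0.1849 0.1883] F [0.1 0.2 0.6] w -0.0 q6 0.12
-> shift cm [-18.51   0.68  -1.16] turn 0.0
tool axes
 [[-0.026  1.    -0.003]
 [ 1.     0.026 -0.001]
 [-0.001 -0.003 -1.   ]]
t 11.97 tcp [0.4433 0.1849 0.1883] F [0.1 0.2 0.6] w -0.0 q6 0.12
-> shift cm [-18.51   0.68  -1.16] turn -1.571
tool axes
 [[-0.026  1.    -0.003]
 [ 1.     0.026 -0.001]
 [-0.001 -0.003 -1.   ]]
```

Next is the bolt knob. I'll turn the jaws along y so the knuckles clear the handle, and go to the knob's right side.

Emit:
jog_arm(
  targets="0 -4 0.2 -1.2 -0.18; 0 -8 0.4 -1.2 -0.36; 0 -12 0.5 -1.2 -0.54; 0 -16 0.6 -1.2 -0.72; 0 -19.7 0.7 -1.2 -0.9",
)

```text
clock: 12.6
tcp_pos: [0.4556, -0.0133, 0.2007]
tcp_rot: [-0.986, -2.982, 0.003]
contact_force: [0.9, 0.7, 0.1]
gripper_width: -0.0
```

Emit:
jog_arm(
  targets="0 0 0 0 -0.18; 0 0 0 0 -0.36; 0 0 0 0 -0.54; 0 0 0 0 -0.67; 0 0 0 0 -0.67",
)

```text
clock: 13.22
tcp_pos: [0.4556, -0.0133, 0.2009]
tcp_rot: [0.047, -3.14, 0.002]
contact_force: [-0.6, 0.1, -0.4]
gripper_width: -0.0001
```

```bash
python3 - <<'E'
from h import *
rel((.455,-.012,.075),(-.026,1))
im=viewer.read_camera("wrist"); cv2.imwrite("pics/w11.png",im)
cv2.imwrite("pics/t11.png",viewer.read_camera("top"))
E
```

```text
t 13.22 tcp [ 0.4556 -0.0133  0.2009] F [-0.6  0.1 -0.4] w -0.0001 q6 -1.89
-> shift cm [ 0.04  0.15 12.59] turn 0.004
tool axes
 [[-1.    -0.03  -0.001]
 [-0.03   1.    -0.002]
 [ 0.001 -0.001 -1.   ]]
```

View pics/w11.png

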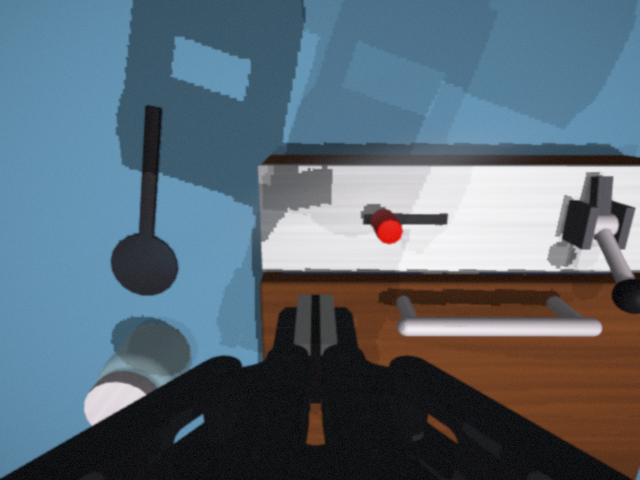

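View pics/t11.png

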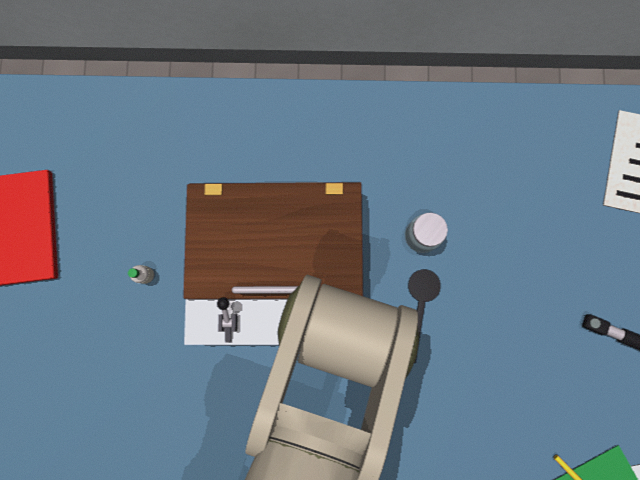

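The lever leans towards the lid (ball at (223, 303) in the top view), and the knob is clear on the fingers' left side. I'll descend.

Emit:
jog_arm(
  targets="0 0.1 0 4 0; 0 0.1 0 8 0; 0 0.1 0 10.5 0; 0 0.1 0 12 0; 0 0.1 0 12 0",
)

```text
clock: 13.95
tcp_pos: [0.4539, -0.0133, 0.0803]
tcp_rot: [0.042, -3.138, 0.001]
contact_force: [-0.8, -0.2, 0.6]
gripper_width: -0.0
```

```bash
python3 - <<'E'
from h import *
rel((.4535,.0455,.075),(-.026,1))
im=viewer.read_camera("wrist")
q=viewer.camera_params("scene"); sc=viewer.read_camera("scene"); cv2.imwrite("pics/s12.png",np.hstack([cv2.resize(im,(400,450)),cv2.resize(sc[120:210,270:350],(400,450))]))
for z in (.085,.095,.105): print(z,(proj(q,(.455,-.0125,z))-[270,120])*5+[400,0])
E
```

```text
t 13.95 tcp [ 0.4539 -0.0133  0.0803] F [-0.8 -0.2  0.6] w -0.0 q6 -1.88
-> shift cm [-0.11  5.88  0.52] turn 0.001
tool axes
 [[-1.    -0.027 -0.003]
 [-0.027  1.    -0.001]
 [ 0.003 -0.001 -1.   ]]
0.085 [489.52867248 373.25245659]
0.095 [488.50805319 355.97749056]
0.105 [487.47394348 338.47418613]
```

View pics/s12.png

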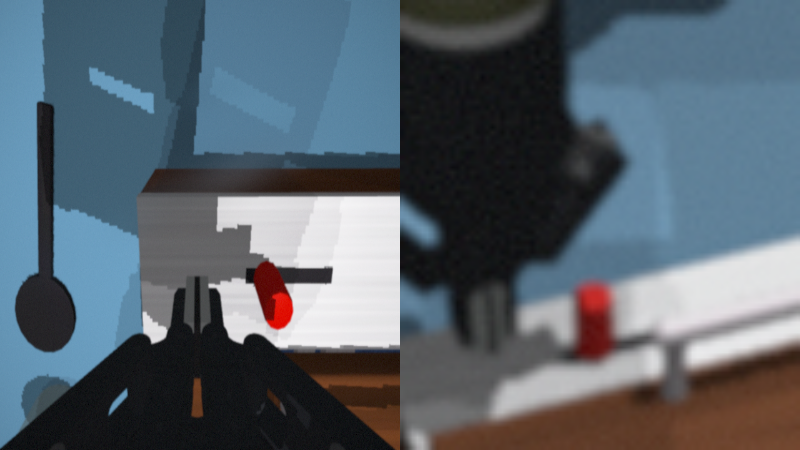

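The tips are at about z 0.100 beside the knob. I'll go 5 mm lower, then push along +y and watch the force.

Emit:
jog_arm(
  targets="0 0 0.5 0.5 0; 0 0 1.5 0.5 0; 0 0 2.5 0.5 0; 0 0 3.5 0.5 0; 0 0 4.5 0.5 0",
)

```text
clock: 14.68
tcp_pos: [0.4536, 0.032, 0.0765]
tcp_rot: [0.044, -3.141, 0.003]
contact_force: [-1.3, -3.2, 1.6]
gripper_width: 0.0002
```

```bash
cat > lk.py <<'E'
from h import *
import sys
rel((.4535,.0465,.075),(-.026,1))
im=viewer.read_camera("wrist")
sc=viewer.read_camera("scene"); cv2.imwrite(f"pics/{sys.argv[1]}.png",np.hstack([cv2.resize(im,(400,450)),cv2.resize(sc[120:210,270:350],(400,450))]))
E
python3 lk.py s13
```

```text
t 14.68 tcp [0.4536 0.032  0.0765] F [-1.3 -3.2  1.6] w 0.0002 q6 -1.78
-> shift cm [-0.03  1.45  0.15] turn 0.002
tool axes
 [[-1.    -0.028  0.   ]
 [-0.028  1.    -0.002]
 [ 0.    -0.002 -1.   ]]
```

View pics/s13.png

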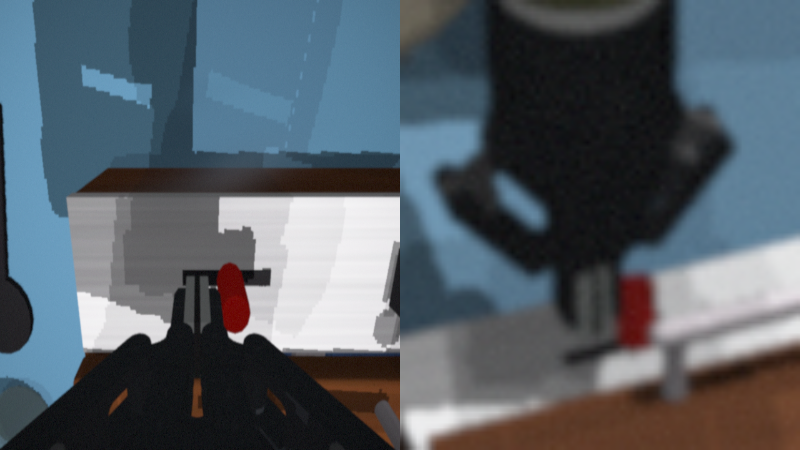

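The knob is sliding at about 3 N. I'll continue gently to the stop.

Emit:
jog_arm(
  targets="0 0 0.5 0 0; 0 0 1 0 0; 0 0 1.4 0 0; 0 0 1.4 0 0",
)

```text
clock: 15.28
tcp_pos: [0.4531, 0.0468, 0.0765]
tcp_rot: [-0.045, 3.141, -0.002]
contact_force: [-0.7, 0.2, 1.1]
gripper_width: -0.0
```

Emit:
jog_arm(
  targets="0 0 0.15 0 0; 0 0 0.3 0 0; 0 0 0.3 0 0",
)

```text
clock: 15.65
tcp_pos: [0.4531, 0.0486, 0.0765]
tcp_rot: [0.046, -3.141, 0.005]
contact_force: [-0.8, -9.9, 0.4]
gripper_width: -0.0004
```

At 9.9 N and only 1.8 mm of movement, the bolt is against its stop. I'll back off, rise and check.

Emit:
jog_arm(
  targets="0 0 -0.8 0 0; 0 0 -1.5 -3 0; 0 0 -1.5 -8 0; 0 0 -1.5 -12.5 0; 0 0 -1.5 -12.5 0",
)

```text
clock: 16.27
tcp_pos: [0.4549, 0.0339, 0.2044]
tcp_rot: [-0.045, 3.135, -0.006]
contact_force: [0.3, -0.6, -1.2]
gripper_width: -0.0
```

```bash
python3 - <<'E'
from h import *
rel((.5085,.107,.2),(1,.026))
w=viewer.camera_params("wrist"); im=viewer.read_camera("wrist"); q=viewer.camera_params("scene"); sc=viewer.read_camera("scene")
cv2.imwrite("pics/w14.png",im)
def red(i,roi):
    h=cv2.cvtColor(i,cv2.COLOR_BGR2HSV); mm=(((h[...,0]<8)|(h[...,0]>172))&(h[...,1]>150)&(h[...,2]>100)); k=np.zeros_like(mm); k[roi]=1; y,x=np.nonzero(mm&k); return x.mean(),y.mean(),len(x)
b=red(sc,np.s_[160:200,295:340]); print("scene knob",b, onz(q,b[0],b[1],.102), "expected",proj(q,(.4525,.070,.1)))
E
```

```text
t 16.27 tcp [0.4549 0.0339 0.2044] F [ 0.3 -0.6 -1.2] w -0.0 q6 -1.78
-> shift cm [-5.57  7.16  0.44] turn -1.568
tool axes
 [[-1.    -0.029  0.006]
 [-0.029  1.    -0.004]
 [-0.006 -0.004 -1.   ]]
scene knob (np.float64(323.54545454545456), np.float64(176.42424242424244), 33) [0.44248545 0.07314251 0.102     ] expected [323.72275483 180.30175423]
```

View pics/w14.png

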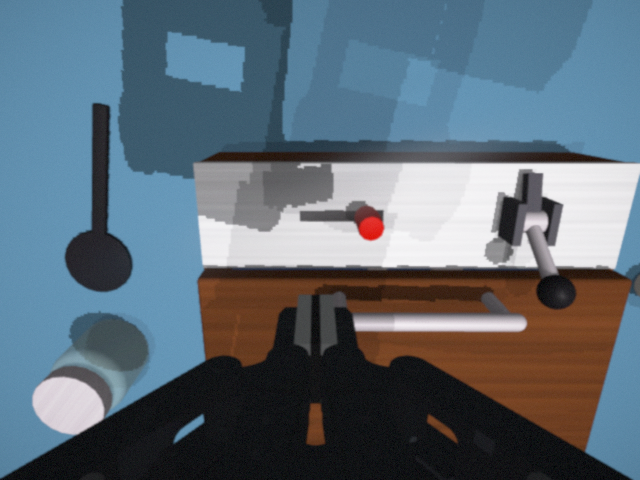

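The knob sits at the lever end of its slot, (370, 228) px, y ≈ 0.071 m, so the bolt is fully slid. I'll turn back and return to the handle.

Emit:
jog_arm(
  targets="4 -1.5 1.5 0 0.18; 4 -3 3 0 0.36; 4 -4.5 4.5 0 0.54; 4 -5.57 6 0 0.72; 4 -5.57 7.16 0 0.9",
)

```text
clock: 17.0
tcp_pos: [0.5066, 0.1078, 0.1989]
tcp_rot: [-1.333, -2.842, 0.006]
contact_force: [0.4, -0.1, 0.3]
gripper_width: 0.0402
```

Emit:
jog_arm(
  targets="4 0 0 0 0.18; 4 0 0 0 0.36; 4 0 0 0 0.54; 4 0 0 0 0.67; 4 0 0 0 0.67",
)

```text
clock: 17.62
tcp_pos: [0.5061, 0.1078, 0.1974]
tcp_rot: [-2.191, -2.247, 0.01]
contact_force: [-0.3, 0.9, -0.1]
gripper_width: 0.04
```

```bash
python3 -c "
from h import *
rel((.5085,.107,.096),(1,.026))"
```

```text
t 17.62 tcp [0.5061 0.1078 0.1974] F [-0.3  0.9 -0.1] w 0.04 q6 -0.04
-> shift cm [-0.07  0.31 10.14] turn -0.001
tool axes
 [[-0.025  1.    -0.007]
 [ 1.     0.025 -0.002]
 [-0.002 -0.007 -1.   ]]
```

Emit:
jog_arm(
  targets="4 -0.07 0.3 4 0; 4 -0.07 0.3 7 0; 4 -0.07 0.3 9 0; 4 -0.07 0.3 10.1 0; 4 -0.07 0.3 10.1 0",
)

```text
clock: 18.25
tcp_pos: [0.5081, 0.107, 0.0958]
tcp_rot: [-2.189, -2.247, 0.011]
contact_force: [0.4, 0.3, -0.2]
gripper_width: 0.04
```

Emit:
jog_arm(
  targets="0 0 0 0 0; 0 0 0 0 0; 0 0 0 0 0; 0 0 0 0 0; 0 0 0 0 0",
)

```text
clock: 18.88
tcp_pos: [0.5081, 0.107, 0.0966]
tcp_rot: [-2.189, -2.248, 0.011]
contact_force: [-4.2, -0.9, 5.4]
gripper_width: 0.01
```

```bash
python3 look.py c15; python3 -c "
import numpy as np
for th in (.05,.1,.15,.2,.25,.3,.35,.4,.45,.5,.55,.6,.65,.7,.75,.785):
  a=np.arctan2(55,195)+th;r=np.hypot(55,195); print(th, round((195-r*np.cos(a))/10,2), round((r*np.sin(a)-55)/10,2))"
```

```text
t 18.88 tcp [0.5081 0.107  0.0966] F [-4.2 -0.9  5.4] w 0.01 q6 -0.04
-> shift cm [-0.    0.02 -2.84] turn 0.001
tool axes
 [[-0.027  1.    -0.008]
 [ 1.     0.027 -0.002]
 [-0.002 -0.008 -1.   ]]
0.05 0.3 0.97
0.1 0.65 1.92
0.15 1.04 2.85
0.2 1.48 3.76
0.25 1.97 4.65
0.3 2.5 5.52
0.35 3.07 6.35
0.4 3.68 7.16
0.45 4.33 7.93
0.5 5.02 8.68
0.55 5.75 9.38
0.6 6.51 10.05
0.65 7.3 10.68
0.7 8.13 11.27
0.75 8.98 11.82
0.785 9.59 12.17
```

View pics/c15.png

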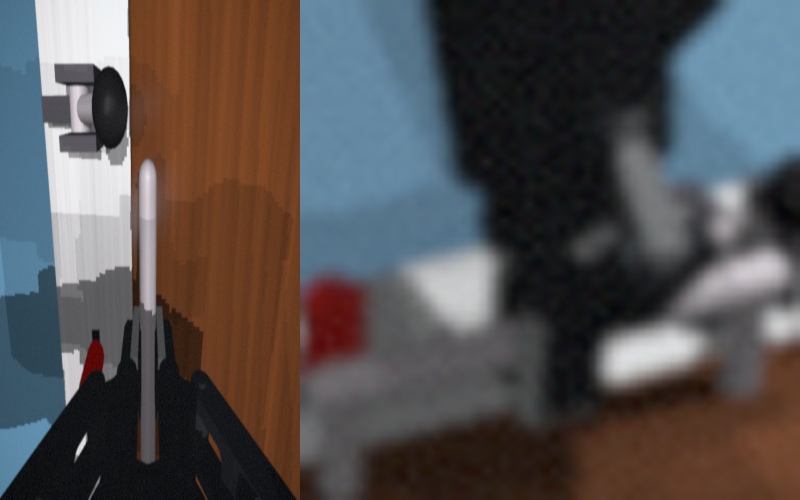

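A good grip at the same depth as before. I'll lift along the hinge arc and check the force past the old stop.

Emit:
jog_arm(
  targets="0 0 0.13 -0.5 0; 0 0 0.3 -0.97 0; 0 0 0.47 -1.45 0; 0 0 0.65 -1.92 0; 0 0 0.65 -1.92 0",
)

```text
clock: 19.6
tcp_pos: [0.5145, 0.1071, 0.1161]
tcp_rot: [-2.189, -2.248, 0.012]
contact_force: [-5.1, -1.0, -0.9]
gripper_width: 0.0096
```

```bash
python3 look.py c16
```

```text
t 19.6 tcp [0.5145 0.1071 0.1161] F [-5.1 -1.  -0.9] w 0.0096 q6 -0.04
-> shift cm [ 0.   -0.6  -0.88] turn 0.001
tool axes
 [[-0.027  1.    -0.008]
 [ 1.     0.027 -0.003]
 [-0.002 -0.008 -1.   ]]
```

View pics/c16.png

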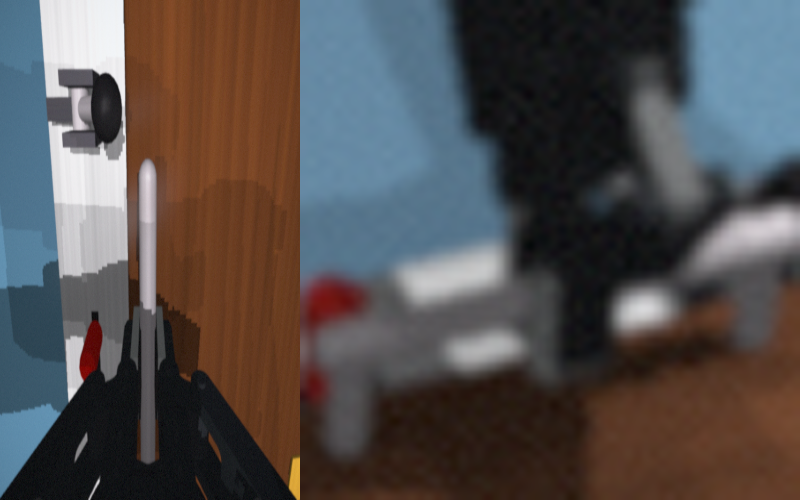

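The bar stays gripped and the lid is rising freely past the old stop. Continuing along the arc.

Emit:
jog_arm(
  targets="0 0 0.35 -0.93 0; 0 0 0.78 -1.84 0; 0 0 1.27 -2.73 0; 0 0 1.8 -3.6 0; 0 0 1.8 -3.6 0",
)

```text
clock: 20.32
tcp_pos: [0.5329, 0.1077, 0.1531]
tcp_rot: [-2.188, -2.248, 0.012]
contact_force: [-7.0, -1.7, 1.3]
gripper_width: 0.0096
```

Emit:
jog_arm(
  targets="0 0 0.57 -0.83 0; 0 0 1.18 -1.64 0; 0 0 1.83 -2.41 0; 0 0 2.52 -3.16 0; 0 0 2.52 -3.16 0",
)

```text
clock: 20.95
tcp_pos: [0.5586, 0.1084, 0.1861]
tcp_rot: [-2.188, -2.249, 0.012]
contact_force: [-8.5, -1.6, 2.9]
gripper_width: 0.0098
```

```bash
python3 look.py c17
```

```text
t 20.95 tcp [0.5586 0.1084 0.1861] F [-8.5 -1.6  2.9] w 0.0098 q6 -0.04
-> shift cm [ 0.01 -4.96  6.15] turn 0.001
tool axes
 [[-0.027  1.    -0.008]
 [ 1.     0.027 -0.003]
 [-0.003 -0.008 -1.   ]]
```

View pics/c17.png

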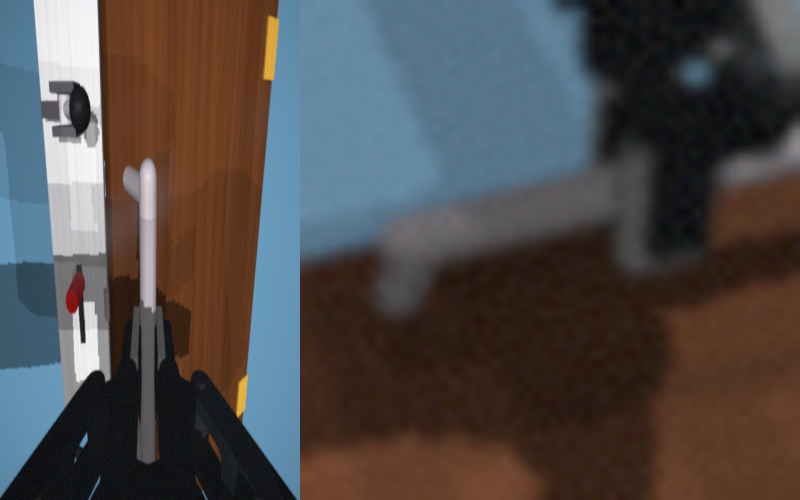

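The wrist view shows the lid opening with the pads still on the bar, and the small radial load is a mild offset. On to 45°.

Emit:
jog_arm(
  targets="0 0 0.7 -0.7 0; 0 0 1.43 -1.38 0; 0 0 2.21 -2.03 0; 0 0 3.03 -2.62 0; 0 0 3.03 -2.62 0",
)

```text
clock: 21.68
tcp_pos: [0.5897, 0.1092, 0.2134]
tcp_rot: [-2.19, -2.25, 0.011]
contact_force: [-5.7, -1.3, 5.0]
gripper_width: 0.0097
```

Emit:
jog_arm(
  targets="0 0 0.4 -0.28 0; 0 0 0.83 -0.56 0; 0 0 1.4 -0.92 0; 0 0 1.4 -0.92 0; 0 0 1.4 -0.92 0",
)

```text
clock: 22.3
tcp_pos: [0.6042, 0.1096, 0.2229]
tcp_rot: [-2.19, -2.25, 0.009]
contact_force: [-0.1, -1.2, -1.2]
gripper_width: 0.0095
```

```bash
python3 - <<'E'
from h import *
rel((.605,.11,.218),(1,.026))
im=viewer.read_camera("wrist")
q=viewer.camera_params("scene"); sc=viewer.read_camera("scene"); cv2.imwrite("pics/f1.png",sc); cv2.imwrite("pics/fw1.png",im); cv2.imwrite("pics/ft1.png",viewer.read_camera("top"))
s=env.get_state(); T=s["tcp_pos"]; print(np.abs(s["dq"]).max())
# bar = TCP + .039 up ; rel to hinge (.704,.)
for th in (.65,.7,.75,.785,.82,.9):
  a=np.arctan2(55,195)+th;r=.2026; f=.210; 
  def P(x,y,z): return np.array([.564+.14,.108+.0036,.08])+np.array([x-.026*y,y+.026*x,z])
  print(th,"bar ends",proj(q,P(-r*np.cos(a),.06,r*np.sin(a))).round(1),proj(q,P(-r*np.cos(a),-.06,r*np.sin(a))).round(1),"lid corners",proj(q,P(-f*np.cos(th)+.02*np.sin(th),-.16,f*np.sin(th)+.02*np.cos(th))).round(1),proj(q,P(-f*np.cos(th)+.02*np.sin(th),.16,f*np.sin(th)+.02*np.cos(th))).round(1))
E
```

```text
t 22.3 tcp [0.6042 0.1096 0.2229] F [-0.1 -1.2 -1.2] w 0.0095 q6 -0.04
-> shift cm [0.04 0.09 0.49] turn 0.001
tool axes
 [[-0.027  1.    -0.005]
 [ 1.     0.027 -0.003]
 [-0.003 -0.005 -1.   ]]
0.0012270916433886204
0.65 bar ends [397.3 153.9] [337.4 168.7] lid corners [279.3 178.2] [434.3 140.4]
0.7 bar ends [399.7 154. ] [339.2 168.9] lid corners [280.3 177.5] [436.8 139.4]
0.75 bar ends [402.2 154.4] [341.2 169.4] lid corners [281.4 177.1] [439.4 138.7]
0.785 bar ends [403.9 154.8] [342.5 170. ] lid corners [282.2 177. ] [441.3 138.3]
0.82 bar ends [405.7 155.3] [344.  170.6] lid corners [283.1 177. ] [443.2 138. ]
0.9 bar ends [410.  157.2] [347.4 172.8] lid corners [285.3 177.6] [447.9 137.9]
```

View pics/f1.png

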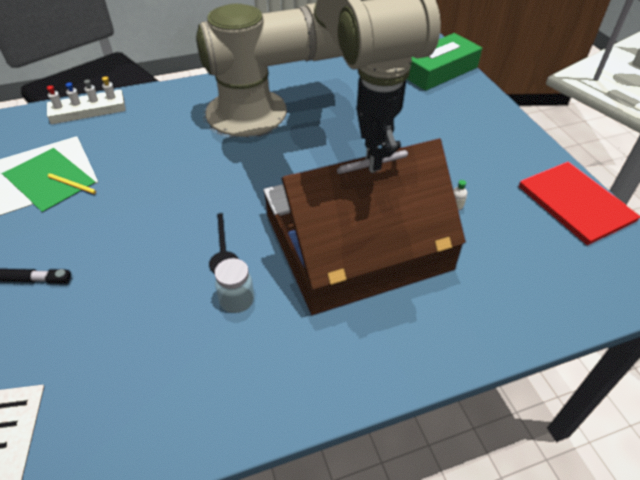

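View pics/fw1.png

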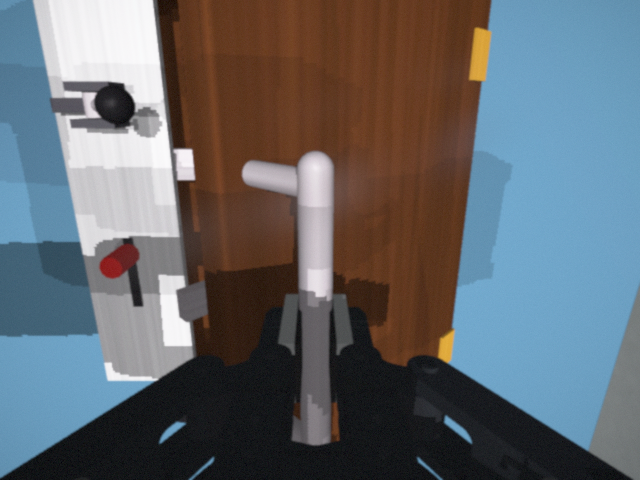

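View pics/ft1.png

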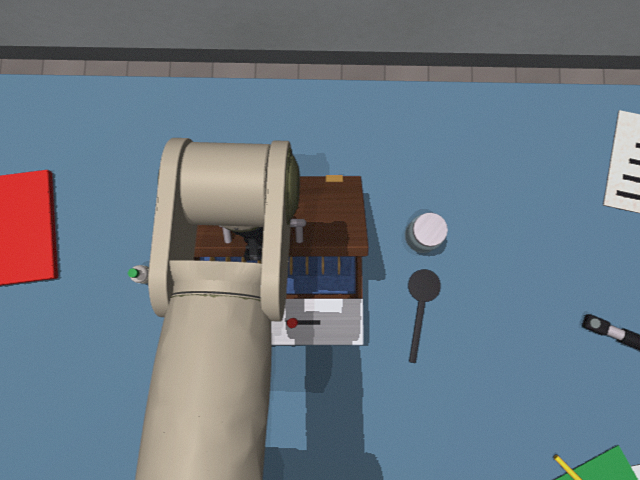

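The lid's front corners at (283, 177) and (441, 139) px match 0.785 rad. The pads are on the bar with low force, the joints are still, and the bottle, jar and occluder are where they started. Handing in.

```bash
python3 -c "
from bench import env
print(env.close_job()); s=env.get_state(); print(s['clock'],s['gripper_width'],s['tcp_pos'],s['contact_force'])"
```

```text
the job is handed in; nothing more can be done
None
the job is handed in; nothing more can be done
```

The lid is held still at about 0.785 rad (45°) by its bar handle, and I handed the job in at about 22.5 s.

- **Tug first:** I pinched the bar and tugged it. The force rose from 4 N to 18 N at about 11 mm, so the lid was caught.
- **Release:** I lowered the lid and let go, then pushed the cam lever over with closed fingers. It measured about 1.23 rad, and I nudged it slightly further. I then slid the red knob to its stop, where the force reached about 10 N. The next picture showed it at the lever end of its slot.
- **Lift:** I took hold of the bar again and lifted along the hinge arc. The lid went freely past the old stop, with loads under about 10 N.

**Last checks:**
- In the scene picture the lid's front corners match 45°, and the tool's travel agrees.
- The pads were on the bar at 9.5 mm opening, the contact force was about 2 N and the joints were still.
- The bottle, jar and occluder looked unmoved in the last pictures. The bottle's check is the weaker one, because the arm partly covered it in the top view.

**What disagreed:**
- The fingertips really stood about 20 mm farther back than the TCP and tip distance imply. My first pinch closed on air above the bar, and a second caught only its upper part. I corrected the depth from the pictures.
- The opening on the 12 mm bar reads 9.5–10 mm.

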